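# Pack spacer plates into a test-cell clamp and hold it closed

## Task

Fill the gap in the cell clamp with white spacer plates from the rack, standing them upright on the clamp's base between the cell and the sprung pad, adding plates until pushing the clamp's handle towards the cell makes the pad bear firmly on the stack (its springs give by about a centimetre) instead of running out of travel. Finish while holding the handle pushed in, with the stack clamped: the program ends with the robot still pushing, because the clamp springs open when let go. Leave spare plates in the rack, and the glassware and other things where they are.

Things in the scene. Friction and masses are not known exactly. Their poses are not given: they have to be found in the camera images.
- clamp: Fixed cell clamp: aluminium base 130 (x) x 230 (y) x 12 mm high; along its y axis (x = 0) stand the cell to -y, the sprung pad and black handle to +y. Plates stand in the gap on the base's top (12 mm above the bench), long side along the clamp's x, between 25 mm high side guides with inner faces at x = -53 and +53 mm. Origin: on the bench, middle of the clamp; z up.
- cell: Grey test cell with a round window, the fixed side of the gap: 90 mm wide, 28 mm thick, top 61 mm above the bench. Its place along the clamp varies from run to run (open gap to the pad 24 to 46 mm) but it does not move when pushed. Origin: centre of its clamping face, 37 mm above the bench; axes as the clamp's, +y points to the pad.
- pad: Steel pressure pad, 80 mm wide, 36 mm high, top 55 mm above the bench, on two springs on the carriage: moves with it until it meets something, then gives 1 mm for each 0.6 N. Origin: centre of its pressing face, which looks to the clamp's -y; 75 mm to -y of the carriage's origin with the springs relaxed, less as they give. Axes as the clamp's.
- carriage: Slide with an upright black handle. Pushed to the clamp's -y it travels at most 32 mm to a stop; a weak spring (1 to 2.5 N) returns it. Block 80 x 40 mm (x, y), top 48 mm above the bench; handle over its middle 45 mm wide (x), 12 mm thick (y), top 102 mm above the bench. Origin: under the handle, 12 mm above the bench. Push its outer (+y) face with closed fingertips, or pinch it.
- rack: Grey fixed rack, 120 (x) x 160 (y) mm, with three slots along its x at y = -60, 0 and +60 mm, each holding one spacer plate upright; slot floor 8 mm, ribs up to 22 mm above the bench. Origin: on the bench under its middle; z up.
- plate_a: White plastic spacer plate, 100 mm long (x), 12 mm thick (y), 50 mm tall, upright in a rack slot; a grip tab 24 mm long, 12 mm thick rises 34 mm above its upper edge, centred 34 mm to the plate's -x side of the middle. About 0.12 kg. Origin: centre of the underside. Any plate may be used, in any order; turned alike, their tabs stand clear of each other in a stack.
- plate_b: White plastic spacer plate, 100 mm long (x), 12 mm thick (y), 50 mm tall, upright in a rack slot; a grip tab 24 mm long, 12 mm thick rises 34 mm above its upper edge, centred over the middle. About 0.12 kg. Origin: centre of the underside. Any plate may be used, in any order; turned alike, their tabs stand clear of each other in a stack.
- plate_c: White plastic spacer plate, 100 mm long (x), 12 mm thick (y), 50 mm tall, upright in a rack slot; a grip tab 24 mm long, 12 mm thick rises 34 mm above its upper edge, centred 34 mm to the plate's +x side of the middle. About 0.12 kg. Origin: centre of the underside. Any plate may be used, in any order; turned alike, their tabs stand clear of each other in a stack.
- beaker: Bystander, not to be disturbed: glass beaker, 52 mm across, 60 mm tall; origin at the centre of its underside.
- reagent: Bystander, not to be disturbed: amber reagent bottle, 60 mm across, 130 mm tall; origin at the centre of its underside.
- gasket: Bystander, not to be disturbed: black rubber ring, 48 mm across, 8 mm high; origin at the centre of its underside.
- jar: Bystander, not to be disturbed: clear jar, 52 mm across, 60 mm tall; origin at the centre of its underside.
- spatula: Bystander, not to be disturbed: steel spatula, 160 mm long, lying flat; origin under its middle.
- calculator: Bystander, not to be disturbed: grey desk calculator, 150 x 100 x 14 mm; origin at the centre of its underside.
Things that resemble listed ones, but are neither listed nor needed, are in the scene too. What is shaped like the plate_a but black or green is not meant.

How it is judged:
By the outcome, as a careful person would: the job done as asked, in the order asked, and still so for the second after the job is handed in, while the arm keeps its last pose, push and grip.
It also fails if it takes over 64 s, if anything falls off the work surface, if the arm or the gripper's body presses on something with over 40 N, if the wrist force passes 120 N, or if a joint passes its speed limit or range.

## Robot

A 6-joint arm with a two-finger parallel gripper is mounted at the origin on the work surface. World frame = base frame: x ahead of the robot, y to its left, z up, the work surface at z = 0. Lengths are in m, angles in degrees, forces in N, time in s.
With the tool pointing down it reaches from about 0.25 to 0.725 m from the base axis. Payload 9.7 kg.
Tool frame: the origin (TCP) lies between the finger pads; the fingertips stand 25 mm ahead of it and the grasp point (between the pads) lies 6 mm ahead of it; z points along the fingers, y is the line along which they close (so a half turn about z gives the same grasp; the last joint's range is limited). The gripper opens to 85 mm and grips with 20 to 120 N. Pads are 22 mm wide; open, the fingers measure 114 mm over their backs; the gripper's body (76 mm by 85 mm) begins 54 mm behind the grasp point. The pads swing forward as they close: fully open they stand 13 mm farther back than shut.
Start: joints at [-76.604, 4.979, 10.078, 95.1, 0, 90], TCP at [0.127, -0.535, 0.256] pointing down, gripper open.
Joint ranges: [-179.16, 179.16], [-48.56, 103.87], [-65.8, 70.77], [-126.05, 130.52], [-82.76, 87.17], [-180, 180]. Speed limits (degrees/s): [127.2, 127.2, 147.25, 180, 180, 180].

## Interface

Orientations are given as [roll, pitch, yaw] about the fixed x, y, z axes, in that order (R = Rz(yaw) Ry(pitch) Rx(roll)).
In Python, from workcell import bot gives the robot as it stands. The module is installed in compiled form; this text tells all that it offers.
- The arm moves only by the shell command python3 -m pendant 'ROWS' [FORCE]. ROWS is rows parted by semicolons, their numbers by spaces, 1 to 5 of them, each of 5 numbers: dx, dy, dz in m, then a turn about the tool's z in degrees, then the finger opening in m; each row is the pose to reach, as a shift and turn from the pose commanded when the command began, along the tool's axes at that moment; what a row does not reach only later rows make up. A row lasts 1/12 s, in which the tool goes at most 0.0417 m and 7.16 degrees, less where a joint would pass 70% of its speed; a pose out of reach is approached as far as the arm can. The fingers move at their own pace and stop on an object; FORCE is the grip in N (left out, the last holds). Time passes only in rows, so rows that do not move let the fingers close. It prints the time, the measured TCP pose, the force, the opening and the grip force at its end.
- bot.get_obs(): the state, without advancing time (a new reading comes with each control period).
- bot.camera(name): name is "side" or "top"; returns the picture (480x640x3 uint8, blue, green, red); there is no depth.
- bot.camera_info(name): a dict with "mtx" (3x3 intrinsics, pixels), "extrinsics" (4x4, takes a point from camera to world coordinates). Camera axes: x right, y down, z forward; pixel columns grow to the right and rows downward; lengths in m; the calibration is good to about 2 mm. A picture is of the moment at which its call begins. camera_info takes no time and is no camera call.
- bot.job_done(): hands the job in; it is judged then, once.
The state is a dict: "time": time; "q": joint angles; "qd": joint speeds; "joint_efforts": joint torques, N m; "ee_pos": TCP position; "tcp_rot": TCP orientation; "wrist_force": force on the tool from outside, world axes, zero at the start; "torque": the same for the moment, N m; "opening": finger opening in m; "grasp_force": force on a finger pad.
Only numpy, scipy, OpenCV 4.12 (cv2) and the standard library are available. Lean on these libraries where they do the work, as an engineer would, in place of code of your own. Each camera call takes 0.05 s, during which the arm holds its last target. There are 200 camera calls.

## Working session

There is one attempt and no reset: what is moved stays moved. The work goes in short steps, Python scripts to look and compute and a shell command to move; the robot and the scene stay as the last step left them, time stands still between calls to the robot, and variables do not carry over. Pictures are saved under pics/ and viewed, at most 10 in all, crops included, and the job is handed in when it is done.

```bash
mkdir -p pics; python3 - <<'E'
from workcell import bot
import cv2,json
for n in("top","side"):
    cv2.imwrite(f"pics/{n}0.png",bot.camera(n)); i=bot.camera_info(n); print(n,i["mtx"],i["extrinsics"])
o=bot.get_obs(); print(o["ee_pos"],o["tcp_rot"],o["opening"],o["time"])
E
```

```text
top [[454.4386666    0.         324.64835931]
 [  0.         454.4386666  243.68898885]
 [  0.           0.           1.        ]] [[-0.01659518 -0.981346    0.1915323   0.35695666]
 [-0.99982056  0.0180373   0.00578818 -0.06790038]
 [-0.00913493 -0.19140188 -0.98146924  1.02958709]
 [ 0.          0.          0.          1.        ]]
side [[605.14434155   0.         319.39945604]
 [  0.         605.14434155 245.18280603]
 [  0.           0.           1.        ]] [[-0.96211873 -0.15704316  0.22285647  0.27542702]
 [-0.2723427   0.59119238 -0.7591581   0.89717145]
 [-0.01253046 -0.79109356 -0.61156682  0.81834731]
 [ 0.          0.          0.          1.        ]]
[ 0.127378   -0.5348736   0.25565074] [-1.79931863e+02  6.75471876e-04  1.33953798e+01] 0.0856448964289686 0.1
```

View pics/top0.png

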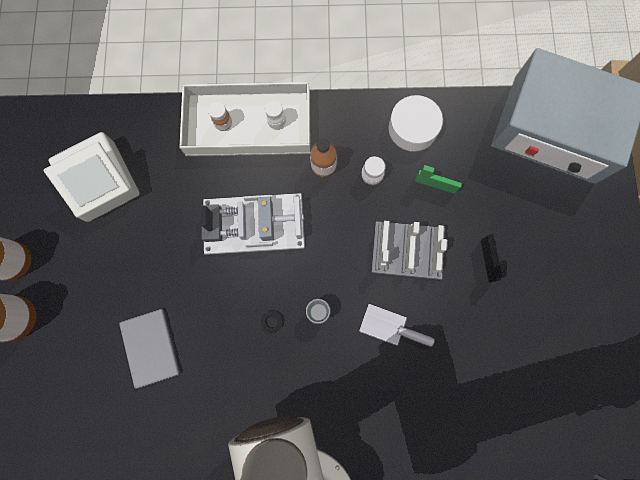

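View pics/side0.png

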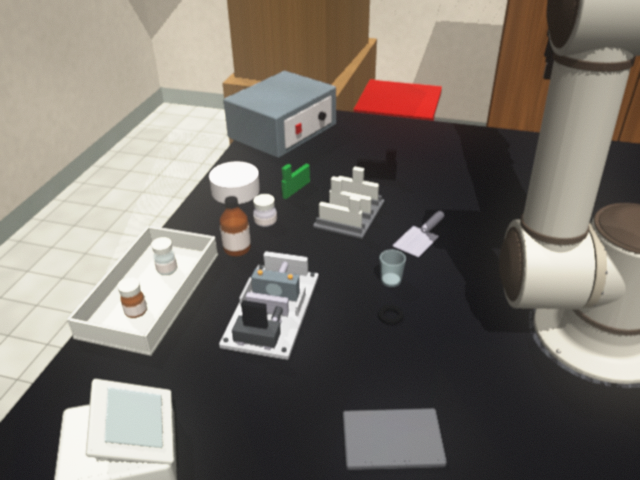

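The top view shows the clamp at about (253,223) with its handle at (212,218), to world +y. The rack is at (410,250), with the three plates' tabs at the top, middle and right. Next I'll enlarge both.

```bash
python3 - <<'E'
import cv2,numpy as np
a=cv2.imread("pics/top0.png")
c=cv2.resize(a[185:260,195:310],None,fx=5,fy=5,interpolation=cv2.INTER_CUBIC)
d=cv2.resize(a[210:285,365:455],None,fx=5,fy=5,interpolation=cv2.INTER_CUBIC)
m=np.zeros((375*1,575,3),np.uint8)
c2=c; cv2.imwrite("pics/c.png",c); 
h=cv2.hconcat([c,d]); h=cv2.resize(h,None,fx=.78,fy=.78,interpolation=cv2.INTER_AREA); 
s=cv2.imread("pics/side0.png")
e=cv2.resize(s[245:360,215:325],None,fx=2.6,fy=2.6,interpolation=cv2.INTER_CUBIC)
f=cv2.resize(s[160:240,305:395],None,fx=3.5,fy=3.5,interpolation=cv2.INTER_CUBIC)
H=np.zeros((h.shape[0]+300,max(h.shape[1],800),3),np.uint8)
H[:h.shape[0],:h.shape[1]]=h; H[h.shape[0]:h.shape[0]+e.shape[0],:e.shape[1]]=e; H[h.shape[0]:h.shape[0]+f.shape[0],400:400+f.shape[1]]=f
print(h.shape,H.shape); cv2.imwrite("pics/crop1.png",H[:600,:800])
E
```

```text
(292, 800, 3) (592, 800, 3)
```

View pics/crop1.png

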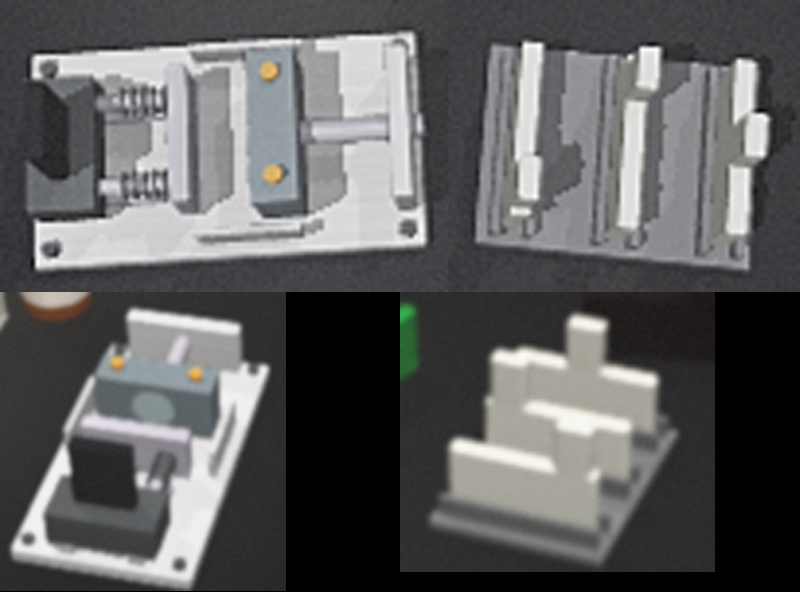

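The enlarged crops show the base corners, the pad with its right edge at crop u≈188, and the cell with its left edge at u≈247. So the gap is about 15 px, or roughly 32 mm. In the rack, the tabs are at (530,178) near, (649,68) far and (758,135) middle. I'll measure these accurately.

```bash
cat > h.py <<'E'
import numpy as np,cv2
from workcell import bot
def ray(n,uv,z):
    i=bot.camera_info(n);E=i["extrinsics"];uv=np.atleast_2d(np.array(uv,float))
    d=np.c_[uv,np.ones(len(uv))]@np.linalg.inv(i["mtx"]).T@E[:3,:3].T
    return (E[:3,3]+d*((z-E[2,3])/d[:,2:]))[:,:2]
def pix(n,p):
    i=bot.camera_info(n);E=i["extrinsics"];c=(np.atleast_2d(p)-E[:3,3])@E[:3,:3];c=c@i["mtx"].T
    return c[:,:2]/c[:,2:]
E
python3 - <<'E'
from h import *
np.set_printoptions(precision=4,suppress=True)
L=lambda p:np.array(p)/3.9+[195,185]-.4
R=lambda p:(np.array(p)-[448.5,0])/3.9+[365,210]-.4
c=ray("top",L([(32,58),(413,33),(427,243),(35,270)]),.012)
print("base",c,"ctr",c.mean(0),"len",np.linalg.norm(c[0]-c[1]),np.linalg.norm(c[3]-c[2]),np.linalg.norm(c[0]-c[3]),np.linalg.norm(c[1]-c[2]))
v=(c[0]-c[1])+(c[3]-c[2]);print("y-axis deg from +y",np.degrees(np.arctan2(-v[0],v[1])))
a=cv2.imread("pics/top0.png");hsv=cv2.cvtColor(a,cv2.COLOR_BGR2HSV)
print("profiles clamp cols 236..275")
for r in(208,214,220,226,232): print(r,a[r,236:276].mean(1).astype(int))
print("rack tops");
for r in(224,230,240,250,260,266): print(r,a[r,376:452].mean(1).astype(int))
E
```

```text
base [[ 0.6658  0.2204]
 [ 0.6769 -0.0076]
 [ 0.5489 -0.0149]
 [ 0.5371  0.2142]] ctr [0.6072 0.103 ] len 0.22822915491890813 0.22939216254643427 0.12885432139167494 0.12819969608687
y-axis deg from +y 2.8783921159391546
profiles clamp cols 236..275
208 [103 109 204 203 197 199 188 114  88 124 160 159 154 157 157 156 155 146
 219 220 217 215 169 155 156 156 156 159 154 154 156 153 158 168 115  78
  71 160 162 159]
214 [197 117 205 203 197 196 206 117  90 108 159 158 156 157 155 158 158 136
 208 210 208 212 166 156 152 159 157 152 155 153 156 155 156 160 141  88
  71 143 163 163]
220 [212 169 199 199 195 196 207 115  90 108 158 157 158 157 143 142 142 139
 134 206 209 211 172 154 156 155 156 155 156 153 155 156 158 162 159  81
 132 132 128 139]
226 [209 212 201 196 197 196 209 124  93  86 159 159 159 160 145 142 145 139
 133 207 207 209 195 161 154 158 159 157 154 156 158 158 160 160 163  95
  69 104 148 147]
232 [192  99 197 203 199 194 210 132  96  93 139 160 158 158 159 144 145 142
 133 209 211 210 209 156 156 158 149 146 153 148 151 160 160 158 166 107
  76  71 160 159]
rack tops

[... 1183 characters left out ...]
22 127 123 124 118 132 132 149 156 159 156 152  65  52
  65  66  67  61]
260 [116 141 120 123 122 119 116 187 223 225 230 244 135  98  94  88 137 137
 144 139 138 139 139 142 139 145  91 121 144 115 123 122 104 224 222 221
 223 236 122  92 103 103  96 151 152 146 149 138 139 139 137 141 148  76
 118 144 116 122 122 124 109 225 226 219 222 235 134  48  45  46  52  60
  59  63  61  60]
266 [141 145 110 138 136 134 130 132 101 137 147 107  96 150 150 148 147 149
 146 147 141 139 138 140 143 146  91 139 147  93 120 119 172 225 224 221
 230 189 109  92  92 144 138 142 141 138 141 139 138 139 138 147 115  83
 139 143 125 122 123 118 169 224 223 221 228 194 103  40  49  46  68  62
  59  60  65  63]
```

```bash
python3 - <<'E'
from h import *
np.set_printoptions(precision=4,suppress=True)
t=np.radians(2.88);ex=np.array([np.cos(t),np.sin(t)]);ey=np.array([-np.sin(t),np.cos(t)]);C=np.array([.6072,.103])
for r,p,c in((208,242.4,257.75),(214,242.65,257.75),(220,242.7,257.8),(226,242.75,258.2),(232,242.9,258.5)):
    P=ray("top",(p,r),.055)[0]-C;K=ray("top",(c,r),.061)[0]-C
    print(r,"pad",P@ex,P@ey,"cell",K@ex,K@ey)
# handle/tabs
a=cv2.imread("pics/top0.png")
m=((a.min(2)>205)*255).astype(np.uint8);m[:,:376]=0;m[:,452:]=0;m[:215]=0;m[285:]=0
n,l,s,ce=cv2.connectedComponentsWithStats(m)
for i in range(1,n):
    if s[i,4]>8: print(s[i],ce[i],cv2.minAreaRect(cv2.findContours((l==i).astype(np.uint8),0,1)[0][0]))
print(a[195:245,205:215:3].mean(2).astype(int).T)
for c in (384,385,413,414,415,416,440,443): print(c,a[216:275,c].mean(1).astype(int))
E
```

```text
208 pad 0.024910474177456992 0.015078159333486307 cell 0.020810667424423095 -0.01986617658519147
214 pad 0.01110587467918023 0.014967337018475425 cell 0.007139762800635587 -0.01933748421701211
220 pad -0.002596033877222882 0.015299059287915482 cell -0.006467520282342593 -0.018921289295128024
226 pad -0.01622669435109322 0.015629056646147988 cell -0.02005703331395237 -0.01927345960573014
232 pad -0.029801829425402448 0.015737503846386867 cell -0.03356082755972404 -0.019405455088155197
[382 221   7  40 187] [384.9947 240.5508] ((384.8295593261719, 240.46653747558594), (5.454916000366211, 39.09832763671875), 1.6365771293640137)
[414 222   5  11  49] [415.9388 226.449 ] ((416.0, 227.0), (10.0, 4.0), 90.0)
[438 225   9  25 109] [441.5688 237.6606] ((441.20758056640625, 237.2263946533203), (24.724897384643555, 7.692190647125244), 74.05460357666016)
[409 236   6  32 146] [411.5205 251.6644] ((411.5, 251.49998474121094), (4.553615093231201, 31.251522064208984), 3.5763344764709473)
[437 253   5  17  80] [438.875 260.625] ((439.0, 261.0), (16.0, 4.0), 90.0)
[[ 62  62  54  38 222 214 153 121 15
[... 2052 characters left out ...]
26 221 220 220 219 220 220 222 228 197 142
 126 103 112 110 100  95  97  97  99  92  94  93  97  93  98  95  95 100
  94 100 102 100 103 103 102 104 103 103 101 104 103 100  92 146 153 138
 138 140 138 143 141]
440 [ 63  65  65  65  62  66  64  62  43 184 226 224 222 221 222 222 220 220
 222 221 221 220 226 210 143 109 112 113 112 115  96  96  97 117 132 132
 146 217 217 221 223 223 224 223 222 224 223 224 225 229 228 229 232 241
 161 136 143 139 146]
443 [ 62  62  70  60  65  66  61  63  58  76 200 192 190 193 190 170 164 155
 147 150 149 146 101 218 225 221 222 220 222 220 223 220 223 229 159 142
  87  65  66  56  62  54  35  31  48  46  51  57  50  46  40  39  42  63
  63  61  59  53  57]
```

```bash
python3 - <<'E'
from h import *
np.set_printoptions(precision=4,suppress=True)
T=ray("top",[(385.6,255.2),(416.,226.6),(444.1,244.)],.092);print("tabs A C B",T)
M=np.array([(-.034,.06),(.034,0),(0,-.06)])
A=np.array([[1,0,x,-y] for x,y in M]+[[0,1,y,x] for x,y in M]);s,*_=np.linalg.lstsq(A,np.r_[T[:,0],T[:,1]],rcond=None)
print("rack origin",s[:2],"yaw",np.degrees(np.arctan2(s[3],s[2])),"scale",np.hypot(*s[2:]),"res",(A@s-np.r_[T[:,0],T[:,1]]))
t=np.arctan2(s[3],s[2]);R=np.array([[np.cos(t),-np.sin(t)],[np.sin(t),np.cos(t)]])
# check against side view: predicted tab-top corners
for k,m in zip("ACB",M):
    q=np.array([s[:2]+R@(m+[dx,dy]) for dx,dy in((-.012,-.006),(-.012,.006),(.012,.006),(.012,-.006))])
    print(k,(pix("side",np.c_[q,[.092]*4])).round(1).tolist())
R2=lambda t:np.array([[np.cos(t),-np.sin(t)],[np.sin(t),np.cos(t)]])
C=np.array([.6072,.103]);Rc=R2(np.radians(2.88))
print("side base corners",pix("side",np.array([np.r_[C+Rc@np.array(p),.012] for p in((.065,.115),(-.065,.115),(-.065,-.115),(.065,-.115))])).round(1).tolist())
print("cell top face corners",pix("side",np.array([np.r_[C+Rc@np.array(p),.061] for p in((.045,-.0193),(-.045,-.0193))])).round(1).tolist())
S=cv2.imread("pics/side0.png").copy()
for k,m in zip("ACB",M):
    q=np.array([s[:2]+R@(m+[dx,dy]) for dx,dy in((-.012,-.006),(-.012,.006),(.012,.006),(.012,-.006))])
    for p in pix("side",np.c_[q,[.092]*4]): cv2.circle(S,(int(p[0]*8),int(p[1]*8)),4,(0,0,255),-1,shift=3)
for P in([(.065,.115,.012),(-.065,.115,.012),(-.065,-.115,.012),(.065,-.115,.012)],[(.045,-.0193,.061),(-.045,-.0193,.061)],[(.04,.0153,.055),(-.04,.0153,.055)]):
    for x in P:
        p=pix("side",np.r_[C+Rc@np.array(x[:2]),x[2]])[0]; cv2.circle(S,(int(p[0]*8),int(p[1]*8)),4,(0,0,255),-1,shift=3)
e=cv2.resize(S[160:360,215:395],(720,800))[:, :]
cv2.imwrite("pics/s1.png",cv2.resize(e,(540,600)))
E
```

```text
tabs A C B [[ 0.5131 -0.1893]
 [ 0.5732 -0.256 ]
 [ 0.5347 -0.3128]]
rack origin [ 0.5403 -0.2527] yaw -5.891522990148885 scale 0.9990453833749487 res [-0.0004  0.0009 -0.0005 -0.0003 -0.0001  0.0005]
A [[360.7, 196.7], [358.9, 199.6], [348.5, 197.4], [350.3, 194.6]]
C [[340.9, 177.6], [339.1, 180.2], [329.2, 178.2], [331.1, 175.7]]
B [[363.3, 167.7], [361.6, 170.2], [351.9, 168.3], [353.6, 165.9]]
side base corners [[218.7, 343.0], [288.2, 354.6], [317.6, 272.2], [257.3, 263.9]]
cell top face corners [[250.2, 276.5], [295.5, 283.0]]
```

View pics/s1.png

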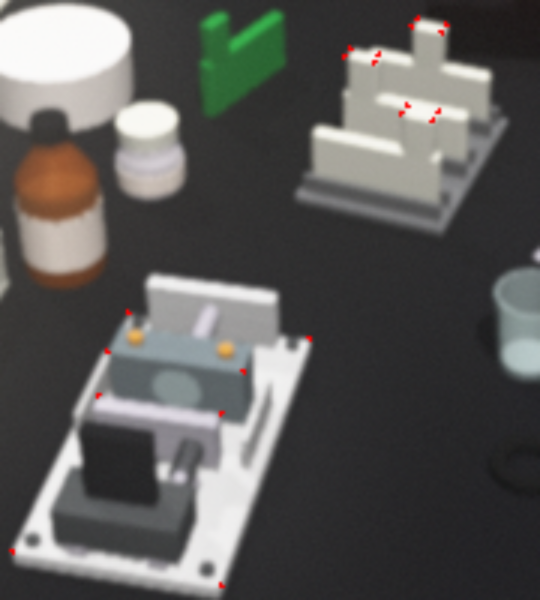

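The model corners line up with both views, with the side view about 1 px off. The tabs and the clamp are located, and the gap is about 34.7 mm. I'll start moving, with plate A (the near-side tab) first.

```bash
cat > go.py <<'E'
import sys,numpy as np
from h import *
from scipy.spatial.transform import Rotation as Ro
o=bot.get_obs();p=np.array(o["ee_pos"]);R=Ro.from_euler("xyz",o["tcp_rot"],degrees=True)
x,y,z,yaw=map(float,sys.argv[1:5])
d=R.inv().apply(np.array([x,y,z])-p);print("need",d.round(4),"turn",round(o["tcp_rot"][2]-yaw,2),"rows",round(np.linalg.norm(d)/.0417,1))
E
python3 -m pendant '.036 -.0195 0 6.5 .05;.072 -.039 0 13 .05;.108 -.0585 0 19.3 .05;.144 -.078 0 19.3 .05;.18 -.0975 0 19.3 .05' 40
python3 go.py .5127 -.1895 .16 -5.9
```

```text
time: 0.52
ee_pos: [0.2808, -0.397, 0.256]
tcp_rot: [-180.0, 0.0, -6.0]
wrist_force: [0.9, -1.9, -0.2]
opening: 0.0501
grasp_force: 0.0
need [ 0.209  -0.2305  0.096 ] turn -0.1 rows 7.8
```

```bash
python3 -m pendant '.027 -.03 .009 0 .05;.054 -.06 .018 0 .05;.081 -.09 .027 0 .05;.108 -.12 .036 0 .05;.135 -.15 .045 0 .05'
python3 -m pendant '.027 -.03 .018 0 .05;.053 -.058 .036 0 .05;.074 -.0805 .051 0 .05;.074 -.0805 .051 0 .05'
python3 go.py .5127 -.1895 .087 -5.9
```

```text
time: 0.93
ee_pos: [0.4307, -0.2614, 0.2107]
tcp_rot: [-180.0, 0.0, -5.9]
wrist_force: [1.1, -0.6, -0.2]
opening: 0.0502
grasp_force: 0.0
time: 1.27
ee_pos: [0.5135, -0.1866, 0.1559]
tcp_rot: [-179.9, 0.2, -5.7]
wrist_force: [0.2, -0.3, -0.6]
opening: 0.0498
grasp_force: 0.0
need [-0.0002  0.0031  0.0689] turn 0.24 rows 1.7
```

```bash
python3 -m pendant '0 0 0 0 .05;0 0 0 0 .05;0 0 0 0 .05'; python3 go.py .5127 -.1895 .087 -5.9
```

```text
time: 1.52
ee_pos: [0.5112, -0.1914, 0.161]
tcp_rot: [180.0, -0.0, -6.0]
wrist_force: [0.5, -1.1, 0.3]
opening: 0.0499
grasp_force: 0.0
need [ 0.0012 -0.0021  0.074 ] turn -0.06 rows 1.8
```

```bash
python3 -m pendant '.0012 -.0021 .03 0 .05;.0012 -.0021 .055 0 .05;.0012 -.0021 .074 0 .05;.0012 -.0021 .074 0 .05;.0012 -.0021 .074 0 .05'
python3 -m pendant '0 0 0 0 0;0 0 0 0 0;0 0 0 0 0;0 0 0 0 0;0 0 0 0 0' 40
python3 -m pendant '0 0 0 0 0;0 0 0 0 0' 40
```

```text
time: 1.93
ee_pos: [0.5121, -0.1895, 0.0867]
tcp_rot: [-180.0, 0.0, -6.0]
wrist_force: [0.7, 0.1, 0.4]
opening: 0.0499
grasp_force: 0.0
time: 2.35
ee_pos: [0.5136, -0.1891, 0.088]
tcp_rot: [180.0, -0.1, -5.9]
wrist_force: [-0.8, -0.3, 7.0]
opening: 0.0112
grasp_force: 40.3
time: 2.52
ee_pos: [0.5136, -0.1891, 0.088]
tcp_rot: [179.9, -0.1, -5.9]
wrist_force: [-1.3, -0.3, 7.3]
opening: 0.0111
grasp_force: 40.3
```

```bash
python3 -m pendant '0 0 -.02 0 0;0 0 -.05 0 0;0 0 -.08 0 0;0 0 -.103 0 0;0 0 -.103 0 0'; python3 go.py .5747 .0911 .19 2.88
```

```text
time: 2.93
ee_pos: [0.5145, -0.1893, 0.1949]
tcp_rot: [179.9, -0.4, -5.9]
wrist_force: [1.6, -0.2, -0.2]
opening: 0.0112
grasp_force: 39.4
need [ 0.031  -0.2851  0.0046] turn -8.78 rows 6.9
```

```bash
python3 -m pendant '.002 -.025 0 -2 0;.007 -.065 0 -5 0;.011 -.105 0 -8.8 0;.015 -.145 0 -8.8 0;.02 -.185 0 -8.8 0'
python3 go.py .5747 .0911 .19 2.88
```

```text
time: 3.35
ee_pos: [0.5517, -0.005, 0.1888]
tcp_rot: [-180.0, 0.0, 2.9]
wrist_force: [0.2, -0.7, -1.7]
opening: 0.0114
grasp_force: 39.4
need [ 0.0279 -0.0949 -0.0012] turn 0.01 rows 2.4
```

```bash
python3 -m pendant '.01 -.035 0 0 0;.02 -.07 0 0 0;.028 -.095 0 0 0;.028 -.095 0 0 0;.028 -.095 0 0 0'; python3 -m pendant '0 0 0 0 0;0 0 0 0 0;0 0 0 0 0'
python3 go.py .5747 .0911 .12 2.88
python3 - <<'E'
from h import *
a=bot.camera("top");s=bot.camera("side")
H=np.zeros((460,800,3),np.uint8);e=cv2.resize(a[170:270,190:320],None,fx=3.2,fy=3.2,interpolation=2);f=cv2.resize(s[200:360,205:335],None,fx=2.85,fy=2.85,interpolation=2)
H[:e.shape[0],:e.shape[1]]=e;H[:f.shape[0],425:425+f.shape[1]]=f[:460];cv2.imwrite("pics/p1.png",H);cv2.imwrite("pics/p1t.png",a)
E
```

```text
time: 3.77
ee_pos: [0.5778, 0.0609, 0.1885]
tcp_rot: [-178.8, 0.1, 5.5]
wrist_force: [-0.4, -0.4, -1.6]
opening: 0.0112
grasp_force: 39.5
time: 4.02
ee_pos: [0.5776, 0.0598, 0.1894]
tcp_rot: [-178.8, 0.0, 5.4]
wrist_force: [0.7, -0.9, -1.4]
opening: 0.0111
grasp_force: 39.5
need [ 0.0001 -0.0299  0.07  ] turn 2.55 rows 1.8
```

View pics/p1.png

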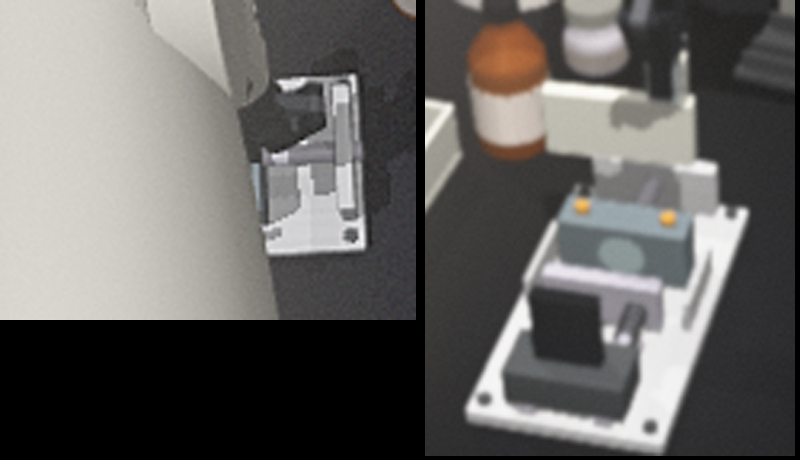

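The side view shows the plate held level behind the cell; in the top view the arm hides the clamp. The arm stopped short at y=0.060 with a tilt, so I'll check for a joint limit.

```bash
python3 -c "
from h import *
o=bot.get_obs();print(np.round(o['q'],2),o['ee_pos'],o['tcp_rot'],o['time'])"; python3 -m pendant '0 -.015 0 2.5 0;0 -.03 0 2.5 0;0 -.03 0 2.5 0'; python3 -c "
from h import *
o=bot.get_obs();print(np.round(o['q'],2))"
```

```text
[  5.4    8.37   6.38  88.03   1.21 179.94] [0.57766333 0.0601481  0.18946165] [-1.78794926e+02  1.47773987e-02  5.46054105e+00] 4.1167
time: 4.37
ee_pos: [0.5773, 0.0651, 0.1901]
tcp_rot: [-177.6, 0.1, 5.4]
wrist_force: [0.0, -0.1, -2.2]
opening: 0.0119
grasp_force: 39.5
[  5.38   8.46   6.53  88.17   2.37 179.94]
```

Joint 6 is at its 180° limit. I'll turn the held plate half round to a reachable yaw of 182.9°. Its tab then ends up on the clamp's +x side, and I'll turn the second plate the same way.

```bash
python3 -m pendant '0 0 -.01 -7 0;0 0 -.02 -14 0;0 0 -.02 -21 0;0 0 -.02 -28 0;0 0 -.02 -35 0'
python3 -m pendant '0 0 0 -7 0;0 0 0 -14 0;0 0 0 -21 0;0 0 0 -28 0;0 0 0 -35 0'
python3 -m pendant '0 0 0 -7 0;0 0 0 -14 0;0 0 0 -21 0;0 0 0 -28 0;0 0 0 -35 0' |head -4
python3 -m pendant '0 0 0 -7 0;0 0 0 -14 0;0 0 0 -21 0;0 0 0 -28 0;0 0 0 -35 0' |head -4
python3 -m pendant '0 0 0 -7 0;0 0 0 -14 0;0 0 0 -21 0;0 0 0 -28 0;0 0 0 -35 0'
python3 go.py .6408 .0944 .16 182.88
```

```text
time: 4.78
ee_pos: [0.5775, 0.0642, 0.2101]
tcp_rot: [-178.1, -1.3, 40.8]
wrist_force: [1.0, 0.5, -0.7]
opening: 0.0113
grasp_force: 39.6
time: 5.2
ee_pos: [0.5775, 0.0641, 0.2099]
tcp_rot: [-179.1, -2.1, 75.8]
wrist_force: [-0.6, 0.4, -0.3]
opening: 0.0113
grasp_force: 39.6
time: 5.62
ee_pos: [0.5775, 0.0642, 0.2099]
tcp_rot: [179.5, -2.3, 110.8]
wrist_force: [0.1, -0.3, -1.6]
time: 6.03
ee_pos: [0.5775, 0.0641, 0.2099]
tcp_rot: [178.3, -1.6, 145.8]
wrist_force: [0.3, -0.2, -0.3]
time: 6.45
ee_pos: [0.5775, 0.0642, 0.21]
tcp_rot: [177.7, -0.3, -179.2]
wrist_force: [0.2, 0.3, -2.2]
opening: 0.0112
grasp_force: 39.6
need [-0.064   0.0273  0.0508] turn -362.09 rows 2.1
```

The joint limit left a 2.3° tilt in the commanded pose. Turning on to the opposite limit (q6=-180) restores the plate's original orientation, and running slightly past that limit should take the tilt out.

```bash
python3 -m pendant '0 0 0 -7 0;0 0 0 -14 0;0 0 0 -21 0;0 0 0 -28 0;0 0 0 -35 0' >/dev/null
python3 -m pendant '0 0 0 -7 0;0 0 0 -14 0;0 0 0 -21 0;0 0 0 -28 0;0 0 0 -35 0' >/dev/null
python3 -m pendant '0 0 0 -7 0;0 0 0 -14 0;0 0 0 -21 0;0 0 0 -28 0;0 0 0 -35 0' >/dev/null
python3 -m pendant '0 0 0 -7 0;0 0 0 -14 0;0 0 0 -21 0;0 0 0 -28 0;0 0 0 -35 0' >/dev/null
python3 -m pendant '0 0 0 -7 0;0 0 0 -14 0;0 0 0 -21 0;0 0 0 -28 0;0 0 0 -35 0'
python3 -m pendant '0 0 0 -7 0;0 0 0 -9 0;0 0 0 -9 0'
python3 -c "
from h import *
o=bot.get_obs();print(np.round(o['q'],2))"
```

```text
time: 8.53
ee_pos: [0.5774, 0.0642, 0.2099]
tcp_rot: [-177.7, 0.5, -4.2]
wrist_force: [-0.2, -0.7, -2.0]
opening: 0.0112
grasp_force: 39.6
time: 8.78
ee_pos: [0.5774, 0.0642, 0.2099]
tcp_rot: [-177.7, 0.1, 4.5]
wrist_force: [-0.2, 1.0, -1.2]
opening: 0.0111
grasp_force: 39.5
[   5.3     8.63    8.91   90.39    2.31 -179.23]
```

```bash
python3 -m pendant '0 .02 0 0 0;0 .04 0 0 0;0 .04 0 0 0;0 .04 0 0 0'
python3 -c "
from h import *
o=bot.get_obs();print(np.round(o['q'],2))"
```

```text
time: 9.12
ee_pos: [0.5797, 0.0384, 0.2082]
tcp_rot: [-178.3, 0.2, 2.9]
wrist_force: [-0.2, 0.2, -0.9]
opening: 0.0112
grasp_force: 39.5
[   3.04    8.67    8.78   90.27    1.68 -179.89]
```

```bash
python3 -m pendant '0 .03 0 0 0;0 .06 0 0 0;0 .06 0 0 0'
python3 -c "
from h import *
o=bot.get_obs();print(np.round(o['q'],2),o['tcp_rot'])"
```

```text
time: 9.37
ee_pos: [0.5828, 0.0052, 0.2063]
tcp_rot: [-179.6, 0.2, 0.3]
wrist_force: [0.2, -1.0, -1.7]
opening: 0.0111
grasp_force: 39.5
[   0.33    8.94    8.89   90.13    0.39 -179.93] [-179.61313324    0.18139786    0.2592328 ]
```

```bash
python3 -m pendant '0 .018 0 0 0;0 .018 0 0 0;0 .018 0 0 0'; python3 go.py .5747 .0911 .19 2.88
```

```text
time: 9.62
ee_pos: [0.5828, -0.0026, 0.2064]
tcp_rot: [-179.9, 0.2, -0.4]
wrist_force: [0.4, 0.5, -0.9]
opening: 0.0114
grasp_force: 39.5
need [-0.0087 -0.0936  0.0166] turn -3.25 rows 2.3
```

```bash
python3 -m pendant '-.003 -.03 .005 0 0;-.006 -.065 .01 0 0;-.009 -.0936 .016 -2 0;-.009 -.0936 .016 -3.2 0;-.009 -.0936 .016 -3.2 0';python3 -m pendant '0 0 0 0 0;0 0 0 0 0'; python3 go.py .5747 .0911 .12 2.88
python3 - <<'E'
from h import *
s=bot.camera("side")
C=np.array([.6072,.103]);t=np.radians(2.88);Rc=np.array([[np.cos(t),-np.sin(t)],[np.sin(t),np.cos(t)]])
z=bot.get_obs()["ee_pos"][2]-.087+.008
for x in((-.05,-.0043,0),(.05,-.0043,0),(-.05,-.0043,.05),(.05,-.0043,.05)):
    p=pix("side",np.r_[C+Rc@np.array(x[:2]),x[2]+z])[0];cv2.circle(s,(int(p[0]*8),int(p[1]*8)),4,(0,0,255),-1,shift=3)
cv2.imwrite("pics/p2.png",cv2.resize(s[180:340,205:365],None,fx=3.7,fy=3.7,interpolation=2))
E
```

```text
time: 10.03
ee_pos: [0.5739, 0.0932, 0.1903]
tcp_rot: [-179.9, 0.2, 3.1]
wrist_force: [-0.2, -1.0, -1.2]
opening: 0.0113
grasp_force: 39.7
time: 10.2
ee_pos: [0.5745, 0.091, 0.1909]
tcp_rot: [-179.9, 0.1, 2.8]
wrist_force: [0.5, 0.2, -1.8]
opening: 0.0116
grasp_force: 39.7
need [0.0004 0.0001 0.0709] turn -0.07 rows 1.7
```

View pics/p2.png

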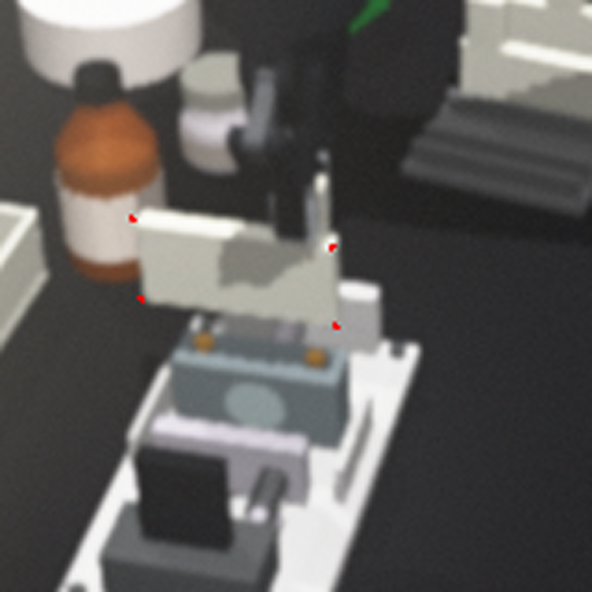

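The held plate matches its predicted corners to about 1 px, which is the same small bias as the base corners. Lowering it now.

```bash
python3 -m pendant '0 0 .03 0 0;0 0 .06 0 0;0 0 .085 0 0;0 0 .094 0 0;0 0 .094 0 0'; python3 -m pendant '0 0 .003 0 0;0 0 .005 0 0;0 0 .005 0 0'
```

```text
time: 10.67
ee_pos: [0.5731, 0.0908, 0.0947]
tcp_rot: [-179.9, 0.4, 2.8]
wrist_force: [-0.6, 0.6, -1.6]
opening: 0.0115
grasp_force: 39.7
time: 10.92
ee_pos: [0.5747, 0.0917, 0.0928]
tcp_rot: [-179.9, 0.1, 2.9]
wrist_force: [0.9, -0.5, -1.5]
opening: 0.0116
grasp_force: 39.7
```

```bash
python3 -m pendant '0 0 .001 0 0;0 0 .001 0 0;0 0 .001 0 0'; python3 -m pendant '0 0 .001 0 0;0 0 .001 0 0;0 0 .001 0 0'
```

```text
time: 11.17
ee_pos: [0.5746, 0.0918, 0.092]
tcp_rot: [-179.9, 0.1, 2.9]
wrist_force: [-1.8, -0.3, 6.1]
opening: 0.0114
grasp_force: 40.7
time: 11.42
ee_pos: [0.5746, 0.0918, 0.092]
tcp_rot: [-179.9, 0.0, 2.9]
wrist_force: [-4.0, -0.3, 13.5]
opening: 0.0115
grasp_force: 41.8
```

```bash
python3 -m pendant '0 0 -.001 0 .03;0 0 -.001 0 .03;0 0 -.001 0 .03'; python3 -m pendant '0 0 -.02 0 .03;0 0 -.05 0 .03;0 0 -.07 0 .03;0 0 -.07 0 .03' ; python3 go.py .6027 .1932 .16 2.88
python3 - <<'E'
from h import *
s=bot.camera("side");cv2.imwrite("pics/p3.png",cv2.resize(s[200:360,205:365],None,fx=3.7,fy=3.7,interpolation=2))
E
```

```text
time: 11.67
ee_pos: [0.5741, 0.0918, 0.0907]
tcp_rot: [-179.9, 0.2, 2.9]
wrist_force: [0.4, -0.5, -0.3]
opening: 0.0302
grasp_force: 0.0
time: 12.0
ee_pos: [0.5758, 0.0918, 0.1651]
tcp_rot: [-179.8, -0.2, 2.9]
wrist_force: [-0.1, 0.0, -0.2]
opening: 0.0301
grasp_force: 0.0
need [ 0.032  -0.0999  0.0055] turn -0.0 rows 2.5
```

View pics/p3.png

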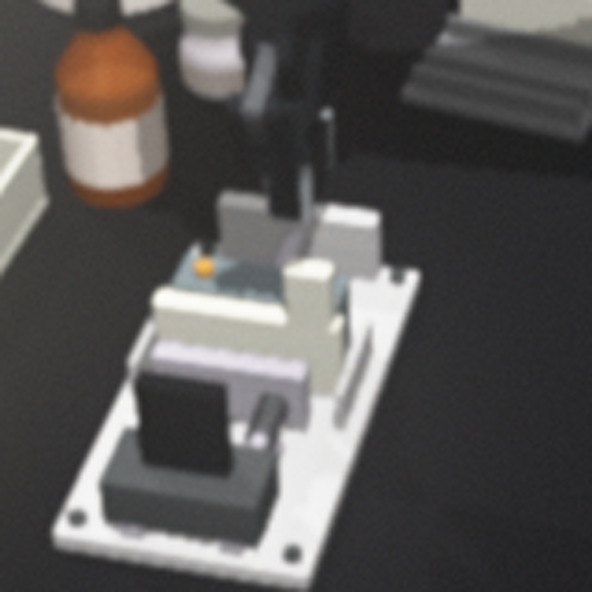

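Plate A stands upright against the cell between the guides (tab at (310,300)). Next is a test push: pinch the handle and move it in.

```bash
python3 -m pendant '.01 -.033 0 0 .045;.02 -.066 0 0 .045;.031 -.1 .003 0 .045;.031 -.1 .003 0 .045;.031 -.1 .003 0 .045'; python3 -m pendant '0 0 .03 0 .045;0 0 .06 0 .045;0 0 .068 0 .045;0 0 .068 0 .045'; python3 go.py .6027 .1932 .093 2.88
python3 -m pendant '0 0 0 0 0;0 0 0 0 0;0 0 0 0 0;0 0 0 0 0' 25
```

```text
time: 12.47
ee_pos: [0.5996, 0.1945, 0.1555]
tcp_rot: [-179.9, 0.3, 3.0]
wrist_force: [-0.0, -0.3, -0.0]
opening: 0.0449
grasp_force: 0.0
time: 12.8
ee_pos: [0.5981, 0.1918, 0.0866]
tcp_rot: [-180.0, 0.5, 2.8]
wrist_force: [0.0, 0.2, -0.3]
opening: 0.0448
grasp_force: 0.0
need [ 0.0046 -0.0012 -0.0064] turn -0.05 rows 0.2
time: 13.13
ee_pos: [0.6008, 0.1934, 0.0919]
tcp_rot: [-179.8, -0.0, 2.9]
wrist_force: [-0.8, 0.4, 7.5]
opening: 0.0121
grasp_force: 26.8
```

```bash
for i in 1; do python3 -m pendant '0 .005 0 0 0;0 .01 0 0 0;0 .015 0 0 0;0 .018 0 0 0;0 .018 0 0 0'|sed -n '2p;4p'; python3 -m pendant '0 .003 0 0 0;0 .003 0 0 0'|sed -n '2p;4p'; python3 -m pendant '0 .003 0 0 0;0 .003 0 0 0'|sed -n '2p;4p';python3 -m pendant '0 .003 0 0 0;0 .003 0 0 0'|sed -n '2p;4p';python3 -m pendant '0 .003 0 0 0;0 .003 0 0 0;0 .003 0 0 0'|sed -n '2p;4p'; python3 -m pendant '0 .002 0 0 0;0 .002 0 0 0;0 .002 0 0 0'|sed -n '2p;4p'; done
```

```text
ee_pos: [0.6016, 0.1752, 0.0919]
wrist_force: [-1.2, 2.0, 7.3]
ee_pos: [0.6018, 0.1725, 0.0919]
wrist_force: [-1.2, 2.1, 6.3]
ee_pos: [0.6019, 0.1696, 0.0919]
wrist_force: [-1.5, 3.3, 7.8]
ee_pos: [0.602, 0.1669, 0.0919]
wrist_force: [-2.8, 4.4, 8.1]
ee_pos: [0.6021, 0.1643, 0.0919]
wrist_force: [-2.3, 5.6, 7.4]
ee_pos: [0.6022, 0.1626, 0.0919]
wrist_force: [-1.8, 7.9, 6.4]
```

```bash
python3 -m pendant '0 .001 0 0 0;0 .001 0 0 0;0 .001 0 0 0'|sed -n '2p;4p'; python3 -m pendant '0 .001 0 0 0;0 .001 0 0 0;0 .001 0 0 0'|sed -n '2p;4p'; python3 -m pendant '0 .001 0 0 0;0 .001 0 0 0;0 .001 0 0 0'|sed -n '2p;4p'
```

```text
ee_pos: [0.6022, 0.1617, 0.0919]
wrist_force: [-1.9, 8.1, 6.6]
ee_pos: [0.6023, 0.1613, 0.0919]
wrist_force: [-1.7, 11.2, 6.4]
ee_pos: [0.6023, 0.1612, 0.0919]
wrist_force: [-2.9, 16.2, 5.6]
```

With one plate the carriage reaches its stop (32 mm) just as the pad force gets to about 6 N, so it runs out of travel and a second plate is needed. I'll ease the handle back, release it, and fetch plate C with the wrist turned half round.

```bash
python3 -m pendant '0 -.012 0 0 0;0 -.025 0 0 0;0 -.035 0 0 0;0 -.035 0 0 0;0 -.035 0 0 .045'; python3 -m pendant '0 0 0 0 .045;0 0 -.03 0 .045;0 0 -.07 0 .045;0 0 -.11 0 .045;0 0 -.11 0 .045'; python3 go.py .5741 -.2562 .2 -185.9
```

```text
time: 15.72
ee_pos: [0.6005, 0.1936, 0.0912]
tcp_rot: [-179.9, 0.0, 2.9]
wrist_force: [0.6, 0.3, 0.7]
opening: 0.0224
grasp_force: 0.0
time: 16.13
ee_pos: [0.6022, 0.1934, 0.2088]
tcp_rot: [-179.7, -0.4, 2.9]
wrist_force: [1.0, 0.7, 0.2]
opening: 0.0453
grasp_force: 0.0
need [-0.0506  0.4477  0.006 ] turn 188.77 rows 10.8
```

```bash
python3 -m pendant '-.004 .04 0 7 .05;-.009 .08 0 14 .05;-.014 .12 0 21 .05;-.018 .16 0 28 .05;-.023 .2 0 35 .05'; python3 go.py .5741 -.2562 .2 -185.9
```

```text
time: 16.55
ee_pos: [0.587, -0.0097, 0.1995]
tcp_rot: [-180.0, 0.2, -32.4]
wrist_force: [1.0, 0.3, 0.5]
opening: 0.0501
grasp_force: 0.0
need [ 0.1214  0.2149 -0.001 ] turn 153.45 rows 5.9
```

```bash
python3 -c "
from h import *
print(np.round(bot.get_obs()['q'],1))"
```

```text
[-1.000e+00  9.400e+00  8.700e+00  8.940e+01  1.000e-01 -1.486e+02]
```

```bash
python3 -m pendant '.02 .036 0 7 .05;.04 .072 0 14 .05;.06 .108 0 21 .05;.08 .144 0 28 .05;.1 .18 0 35 .05' >/dev/null
python3 -m pendant '0 0 0 7 .05;0 0 0 14 .05;0 0 0 21 .05;0 0 0 28 .05;0 0 0 35 .05'>/dev/null
python3 -m pendant '0 0 0 7 .05;0 0 0 14 .05;0 0 0 21 .05;0 0 0 28 .05;0 0 0 35 .05'>/dev/null
python3 -m pendant '0 0 0 7 .05;0 0 0 14 .05;0 0 0 21 .05;0 0 0 28 .05;0 0 0 35 .05'; python3 go.py .5741 -.2562 .16 -185.9
```

```text
time: 18.22
ee_pos: [0.5763, -0.2137, 0.199]
tcp_rot: [179.8, -0.1, -172.5]
wrist_force: [-0.1, -0.8, -0.1]
opening: 0.0501
grasp_force: 0.0
need [ 0.0076 -0.042   0.0389] turn 13.42 rows 1.4
```

```bash
python3 -m pendant '.004 -.02 .01 6 .05;.0076 -.042 .02 13.4 .05;.0076 -.042 .039 13.4 .05;.0076 -.042 .039 13.4 .05;.0076 -.042 .039 13.4 .05'; python3 -m pendant '0 0 0 0 .05;0 0 0 0 .05'; python3 go.py .5741 -.2562 .088 174.1
```

```text
time: 18.63
ee_pos: [0.5738, -0.256, 0.1591]
tcp_rot: [179.8, -0.3, 174.5]
wrist_force: [0.7, 0.3, 0.6]
opening: 0.0501
grasp_force: 0.0
time: 18.8
ee_pos: [0.5749, -0.2558, 0.1613]
tcp_rot: [179.9, -0.1, 174.5]
wrist_force: [-0.5, 0.0, -0.0]
opening: 0.0498
grasp_force: 0.0
need [ 0.0006 -0.0005  0.0733] turn 0.44 rows 1.8
```

```bash
python3 -m pendant '.0006 -.0005 .03 .4 .05;.0006 -.0005 .06 .4 .05;.0006 -.0005 .073 .4 .05;.0006 -.0005 .073 .4 .05;.0006 -.0005 .073 .4 .05'; python3 -m pendant '0 0 0 0 0;0 0 0 0 0;0 0 0 0 0;0 0 0 0 0;0 0 0 0 0' 40;  python3 -m pendant '0 0 -.03 0 0;0 0 -.06 0 0;0 0 -.09 0 0;0 0 -.103 0 0;0 0 -.103 0 0'
```

```text
time: 19.22
ee_pos: [0.5736, -0.2562, 0.0876]
tcp_rot: [179.9, -0.2, 174.1]
wrist_force: [1.1, -0.8, 0.7]
opening: 0.0499
grasp_force: 0.0
time: 19.63
ee_pos: [0.5743, -0.2567, 0.0886]
tcp_rot: [179.9, -0.0, 174.1]
wrist_force: [0.2, 0.5, 6.8]
opening: 0.0111
grasp_force: 39.8
time: 20.05
ee_pos: [0.5751, -0.2572, 0.1943]
tcp_rot: [-180.0, 0.1, 174.1]
wrist_force: [0.4, 1.4, -0.8]
opening: 0.0117
grasp_force: 39.3
```

```bash
python3 go.py .6412 .1077 .19 -177.12; python3 -m pendant '-.006 .025 0 -2 0;-.013 .065 0 -5 0;-.02 .105 0 -8.8 0;-.027 .145 0 -8.8 0;-.034 .185 0 -8.8 0'; python3 go.py .6412 .1077 .19 182.88
```

```text
need [-0.0281  0.3698  0.0043] turn 351.19 rows 8.9
time: 20.47
ee_pos: [0.6266, -0.0745, 0.1885]
tcp_rot: [179.9, -0.3, -177.1]
wrist_force: [0.4, -0.3, -0.9]
opening: 0.0117
grasp_force: 39.3
need [-0.0237  0.1812 -0.0011] turn -360.01 rows 4.4
```

```bash
python3 -m pendant '-.005 .04 0 0 0;-.01 .08 0 0 0;-.015 .12 0 0 0;-.02 .155 0 0 0;-.0237 .181 0 0 0'; python3 -m pendant '0 0 0 0 0;0 0 0 0 0;0 0 0 0 0'; python3 go.py .6412 .1077 .0925 182.88
python3 - <<'E'
from h import *
s=bot.camera("side")
C=np.array([.6072,.103]);t=np.radians(2.88);Rc=np.array([[np.cos(t),-np.sin(t)],[np.sin(t),np.cos(t)]])
z=bot.get_obs()["ee_pos"][2]-.088+.008
for x in((-.05,.009,0),(.05,.009,0),(-.05,.009,.05),(.05,.009,.05)):
    p=pix("side",np.r_[C+Rc@np.array(x[:2]),x[2]+z])[0];cv2.circle(s,(int(p[0]*8),int(p[1]*8)),4,(0,0,255),-1,shift=3)
cv2.imwrite("pics/p4.png",cv2.resize(s[180:340,205:365],None,fx=3.7,fy=3.7,interpolation=2))
E
```

```text
time: 20.88
ee_pos: [0.6408, 0.1089, 0.1887]
tcp_rot: [179.9, -0.3, -177.0]
wrist_force: [1.2, -0.2, -1.4]
opening: 0.0111
grasp_force: 39.3
time: 21.13
ee_pos: [0.641, 0.1055, 0.1892]
tcp_rot: [179.9, -0.3, -177.1]
wrist_force: [-0.3, -0.5, -0.7]
opening: 0.0109
grasp_force: 39.4
need [-0.0007  0.002   0.0967] turn -359.99 rows 2.3
```

View pics/p4.png

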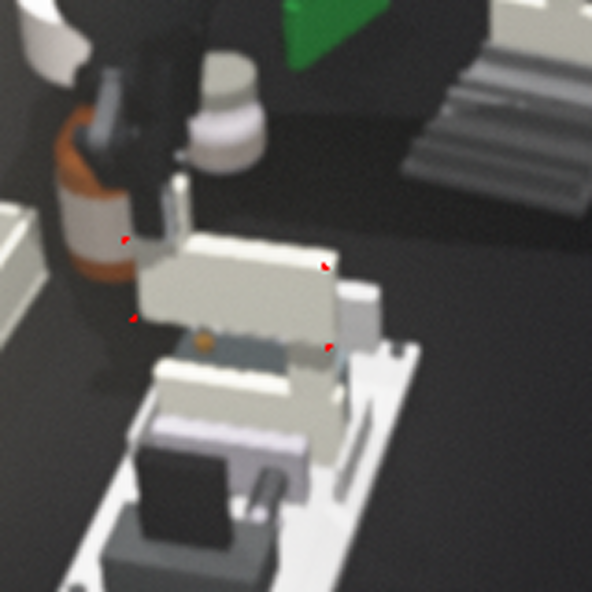

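The second plate hangs parallel above the gap. Its edges are about 1 px further towards -x than A's were, so I'll add 1 mm towards +x and lower it.

```bash
python3 -m pendant '-.0017 .002 0 0 0;-.0017 .002 .03 0 0;-.0017 .002 .06 0 0;-.0017 .002 .085 0 0;-.0017 .002 .085 0 0'; python3 -m pendant '0 0 .004 0 0;0 0 .008 0 0;0 0 .01 0 0;0 0 .01 0 0'; python3 -m pendant '0 0 .0015 0 0;0 0 .0015 0 0;0 0 .0015 0 0'
```

```text
time: 21.6
ee_pos: [0.6409, 0.1066, 0.0998]
tcp_rot: [179.9, -0.5, -177.2]
wrist_force: [0.5, 0.1, -2.4]
opening: 0.0112
grasp_force: 39.3
time: 21.93
ee_pos: [0.6431, 0.108, 0.0965]
tcp_rot: [179.9, -0.1, -177.1]
wrist_force: [0.1, 0.2, -0.0]
opening: 0.0111
grasp_force: 39.4
time: 22.18
ee_pos: [0.6428, 0.1082, 0.0944]
tcp_rot: [179.9, -0.1, -177.1]
wrist_force: [-0.5, 0.5, 0.7]
opening: 0.0116
grasp_force: 39.4
```

```bash
python3 -m pendant '0 0 .0015 0 0;0 0 .0015 0 0;0 0 .0015 0 0'; python3 -m pendant '0 0 .001 0 0;0 0 .001 0 0;0 0 .001 0 0'; python3 -m pendant '0 0 .001 0 0;0 0 .001 0 0;0 0 .001 0 0'
```

```text
time: 22.43
ee_pos: [0.6428, 0.1082, 0.0927]
tcp_rot: [179.9, -0.1, -177.1]
wrist_force: [0.6, 1.4, 0.9]
opening: 0.0114
grasp_force: 39.7
time: 22.68
ee_pos: [0.6429, 0.1082, 0.0926]
tcp_rot: [179.9, -0.1, -177.1]
wrist_force: [-1.9, -0.6, 5.9]
opening: 0.0115
grasp_force: 40.5
time: 22.93
ee_pos: [0.643, 0.1082, 0.0926]
tcp_rot: [179.8, -0.0, -177.1]
wrist_force: [-3.8, -0.3, 12.1]
opening: 0.0113
grasp_force: 41.4
```

Seated at the expected height. I'll release it, rise and pinch the handle.

```bash
python3 -m pendant '0 0 -.002 0 .03;0 0 -.002 0 .03;0 0 -.002 0 .03'|tail -2; python3 -m pendant '0 0 -.02 0 .03;0 0 -.05 0 .03;0 0 -.07 0 .03;0 0 -.07 0 .03' ; python3 go.py .6027 .1932 .16 182.88
python3 - <<'E'
from h import *
s=bot.camera("side");cv2.imwrite("pics/p5.png",cv2.resize(s[200:360,205:365],None,fx=3.7,fy=3.7,interpolation=2))
E
```

```text
opening: 0.0299
grasp_force: 0.0
time: 23.52
ee_pos: [0.6443, 0.1082, 0.1672]
tcp_rot: [179.8, 0.2, -177.1]
wrist_force: [0.5, 0.5, 0.8]
opening: 0.0303
grasp_force: 0.0
need [0.0373 0.087  0.0073] turn -360.0 rows 2.3
```

View pics/p5.png

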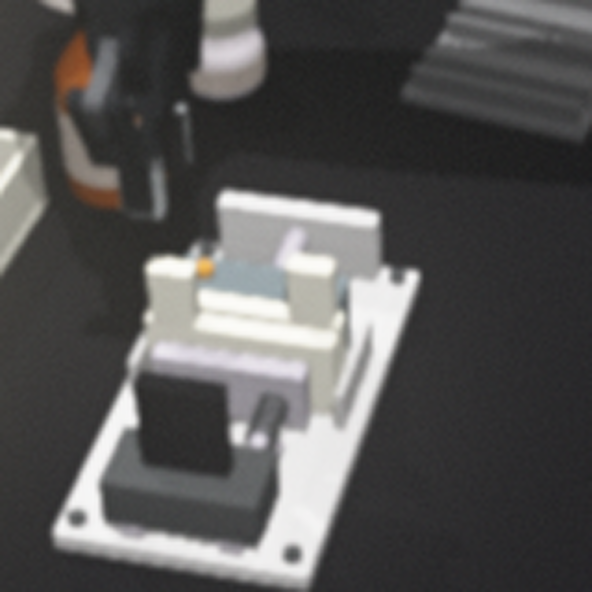

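Both plates stand upright in the gap between the cell and the pad, with tabs at (172,300) and (312,290). Now to the handle.

```bash
python3 -m pendant '.014 .033 0 0 .045;.028 .066 0 0 .045;.0365 .087 .006 0 .045;.0365 .087 .006 0 .045;.0365 .087 .006 0 .045'; python3 -m pendant '0 0 .03 0 .045;0 0 .055 0 .045;0 0 .065 0 .045;0 0 .065 0 .045;0 0 .065 0 .045'; python3 go.py .6027 .1932 .093 182.88
python3 -m pendant '0 0 0 0 0;0 0 0 0 0;0 0 0 0 0;0 0 0 0 0;0 0 0 0 0' 25
```

```text
time: 23.98
ee_pos: [0.6011, 0.1939, 0.1551]
tcp_rot: [179.9, -0.3, -177.0]
wrist_force: [0.4, -0.6, -0.6]
opening: 0.0449
grasp_force: 0.0
time: 24.4
ee_pos: [0.6019, 0.1924, 0.0917]
tcp_rot: [179.9, -0.2, -177.2]
wrist_force: [0.1, -0.5, 0.7]
opening: 0.0451
grasp_force: 0.0
need [-0.0008  0.0007 -0.0013] turn -360.05 rows 0.0
time: 24.82
ee_pos: [0.6026, 0.1935, 0.0934]
tcp_rot: [179.8, -0.0, -177.1]
wrist_force: [0.9, 1.0, 6.2]
opening: 0.0116
grasp_force: 26.2
```

```bash
python3 -m pendant '0 -.003 0 0 0;0 -.006 0 0 0;0 -.008 0 0 0;0 -.008 0 0 0;0 -.008 0 0 0'|sed -n '2p;4p'; for r in 1; do python3 -m pendant '0 -.003 0 0 0;0 -.003 0 0 0;0 -.003 0 0 0'|sed -n '2p;4p';python3 -m pendant '0 -.003 0 0 0;0 -.003 0 0 0;0 -.003 0 0 0'|sed -n '2p;4p';python3 -m pendant '0 -.003 0 0 0;0 -.003 0 0 0;0 -.003 0 0 0'|sed -n '2p;4p';python3 -m pendant '0 -.003 0 0 0;0 -.003 0 0 0;0 -.003 0 0 0'|sed -n '2p;4p'; done
```

```text
ee_pos: [0.603, 0.1855, 0.0934]
wrist_force: [-0.5, 2.2, 6.7]
ee_pos: [0.6031, 0.1826, 0.0934]
wrist_force: [-0.4, 1.2, 5.9]
ee_pos: [0.6032, 0.1799, 0.0934]
wrist_force: [0.1, 4.1, 6.3]
ee_pos: [0.6034, 0.1772, 0.0934]
wrist_force: [-0.4, 4.6, 5.4]
ee_pos: [0.6035, 0.1745, 0.0934]
wrist_force: [-0.7, 7.0, 5.9]
```

```bash
python3 -m pendant '0 -.0025 0 0 0;0 -.0025 0 0 0;0 -.0025 0 0 0';python3 -m pendant '0 0 0 0 0;0 0 0 0 0;0 0 0 0 0;0 0 0 0 0'
python3 - <<'E'
from h import *
s=bot.camera("side");cv2.imwrite("pics/p6.png",cv2.resize(s[160:360,205:405],None,fx=3,fy=3,interpolation=2))
E
```

```text
time: 26.48
ee_pos: [0.6036, 0.1723, 0.0934]
tcp_rot: [179.7, -0.0, -177.1]
wrist_force: [-0.9, 7.7, 6.5]
opening: 0.0116
grasp_force: 26.8
time: 26.82
ee_pos: [0.6036, 0.1724, 0.0934]
tcp_rot: [179.7, -0.0, -177.1]
wrist_force: [-0.8, 7.1, 5.5]
opening: 0.0116
grasp_force: 26.8
```

View pics/p6.png

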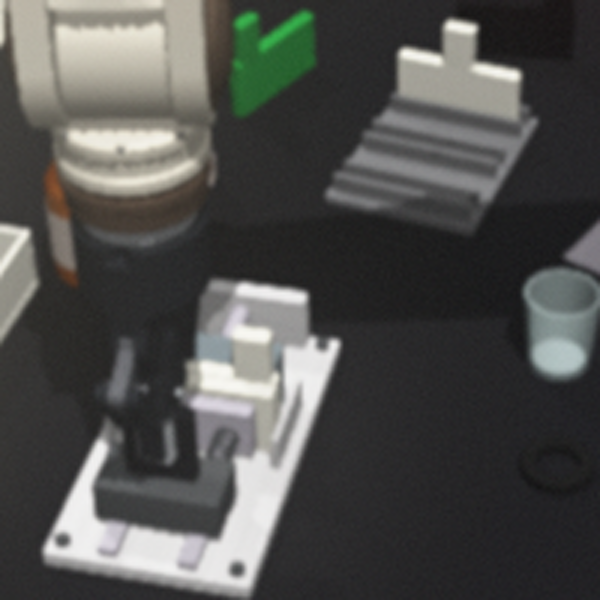

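The stack is clamped between cell and pad, with the carriage pushed in about 21 of its 32 mm. Plate B is still in the rack and the bystanders in view are undisturbed, so I'm handing it in.

```bash
python3 -c "
from workcell import bot
print(bot.job_done())"
```

```text
the job is handed in; nothing more can be done
None
```

I handed the job in at about 27 s with two plates (A and C) clamped, the springs giving about 1 cm by my estimate and the robot still holding the handle in; one plate was borderline, reaching the stop at about 9–10 mm of give, so I added the second, and plate B stays in the rack.

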